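# Close and lock the full sharps box

## Robot

A 6-joint arm with a two-finger parallel gripper is mounted at the origin on a cart in front of the work surface, level with it; the furniture and walls round the work are solid. World frame = base frame: x ahead of the robot, y to its left, z up, the work surface at z = 0. Lengths are in mm, angles in rad, forces in N, time in s.
With the tool pointing down it reaches from about 275 to 750 mm from the base axis. Payload 10.2 kg.
Tool frame: the origin (TCP) lies on the front face of the gripper's body, between the roots of the fingers; the fingertips stand 73 mm ahead of it and the grasp point (between the pads) lies 54 mm ahead of it; z points along the fingers, y is the line along which they close (so a half turn about z gives the same grasp; the last joint's range is limited). The gripper opens to 85 mm and grips with 20 to 120 N. Pads are 22 mm wide; open, the fingers measure 114 mm over their backs; the gripper's body (76 mm by 85 mm) begins 54 mm behind the grasp point. The pads swing forward as they close: fully open they stand 13 mm farther back than shut.
Start: joints at [-1.559, 0.313, 1.498, -0, 1.331, -0.223], TCP at [122.127, -510.604, 303.894] pointing down, gripper open.
Joint ranges: [-2.94, 2.94], [-0.97, 2.17], [0.19, 2.56], [-1.23, 4.37], [0.02, 3.11], [-2.88, 2.88]. Speed limits (rad/s): [2.39, 2.39, 3.01, 3.14, 3.14, 3.14].

## Interface

Orientations are given as a unit quaternion [w, x, y, z].
In Python, from rig import * gives the robot as it stands.
- The arm moves only by the tool step_arm, never from a script. Its argument "plan" is a list of rows, each an object with "offset": the shift along the tool's x, y, z in cm, a list of three; "rot": the turn, a rotation vector about the tool's x, y, z in degrees, a list of three; "gripper": the finger opening in cm, from 0 to 8.54. In form: [{"offset": [x, y, z], "rot": [wx, wy, wz], "gripper": gripper}, ...]. A call has 1 to 12 rows; each row is the pose to reach, as a shift and turn from the pose commanded when the call began, along the tool's axes at that moment; what a row does not reach only later rows make up. A row lasts 1/10 s, in which the tool goes at most 50 mm and 8.59 degrees, less where a joint would pass 70% of its speed; a pose out of reach is approached as far as the arm can. A call with a gripper value outside its range is refused whole. The fingers move at their own pace and stop on an object; "squeeze" is the grip in N (left out, the last holds). Time passes only in rows, so rows that repeat a pose let the fingers close. It gives the time, the measured TCP pose, the force, the opening and the grip force at its end, in the units of the state.
- sense(): the state, without advancing time (a new reading comes with each control period).
- capture(name): name is "scene" or "side" or "wrist"; returns a dict with "color" (420x560x3 uint8, red, green, blue), "depth" (420x560 float32, mm along the optical axis (not along the pixel's ray), 0 where there is no reading), "vertical_fov" (degrees; the focal length in pixels is half the picture's height over the tangent of half this angle, whatever the lens; pixels are square), "cx", "cy" (the principal point, pixels), "k1" (the pictures are not rectified: a ray, as slopes to the right and down, at radius r is drawn at 1 + k1 r^2 times it, then the intrinsics apply), "rvec" (rotation vector, rad) and "tvec" (3), from world to camera coordinates, as OpenCV has them; the wrist camera has in their place "mount" (4x4, takes a point from camera to tool coordinates, whose origin is the TCP and whose axes are the flange's). Camera axes: x right, y down, z forward; pixel columns grow to the right and rows downward; lengths in mm; the calibration is good to about 2 mm. A picture is of the moment at which its call begins: read the wrist's pose just before it.
- finish_job(): hands the job in; it is judged then, once.
The state is a dict: "time_s": time; "joints": joint angles; "dq": joint speeds; "tau": joint torques, N m; "eef_pos": TCP position; "ee_rot": TCP orientation; "force": force on the tool from outside, world axes, zero at the start; "wrist_torque": the same for the moment, N m; "grip_width": opening from 0.0 (shut) to 1.0 (fully open); "grip_force": force on a finger pad.
Only numpy, scipy, OpenCV 4.12 (cv2) and the standard library are available. Lean on these libraries where they do the work, as an engineer would, in place of code of your own. Each camera call takes 0.05 s, during which the arm holds its last target. There are 200 camera calls.

## Task

The sharps box is full: push the white tab on its red lid along the slot until the shutter has closed the mouth, then push the tab sideways round the corner to the end of the lock notch so the shutter cannot slide back, and take the hand away. Only push the tab, with a fingertip: do not pinch it, do not lift, tip or shove the box out of its place, and leave the things standing round it alone.

Things in the scene. Friction and masses are not known exactly. Their poses are not given: they have to be found in the camera images.
- sharps_box: Low yellow sharps box with a red lid, loose on the desk, 1.3 to 1.8 kg; slides if pushed with about 8 N or more. Lid 124 x 184 mm (x, y), its flat surface 78 mm above the desk. Origin: centre of its underside; z up, +y along the long side from the tab's start towards the open mouth, +x sideways (away from the robot at yaw 0), where the lock notch turns off.
- slot_corner (a point): Point on the lid surface at the corner of the L-shaped slot, 14 mm wide, box x = -14, y = +8 mm. The long leg comes to it along +y from x = -14, y = -62 mm (the pin's start); the notch leaves it towards +x. The guide pin's middle is here when the shutter is closed.
- notch_end (a point): Point on the lid surface at the end of the lock notch, 18 mm past the corner towards the box's +x (box x = +4, y = +8 mm): the guide pin's middle belongs here when locked.
- mouth (a point): Middle of the lid's open mouth, 64 x 56 mm, at lid level (box x = 0, y = +50 mm); its rim stands 1.5 mm above the lid.
- shutter (a joint): How far the white shutter (72 x 86 x 2.5 mm plate under the lid that carries the tab) has slid along the box's +y: 0 m = mouth open, pin at the slot's start; 0.070 = mouth closed, pin at the corner (stops at 0.0715). Starts at 0 to 0.015; moves with about 1.5 N and stays where it is left.
- lock_tab (a joint): How far the tab has been pushed sideways along the box's +x: 0 m = in the long leg of the slot, 0.018 = end of the lock notch. Moves with about 1.5 N and stays where it is left; it can go sideways only with the shutter within about 3 mm of 0.070, and then blocks the shutter.
- tab_top (a point): Centre of the top of the tab: a white square thumb knob, 21 x 21 mm and 21 mm high, sides parallel to the box's x and y, top 102 mm and underside 81 mm above the desk, on a 10 mm guide pin that runs in the slot, straight below this point.
- specimen_cup: Bystander: specimen cup with a blue screw lid, 46 mm across, 58 mm high, loose, standing near the -y end of the box. Origin: centre of its underside.
- coverslip_box: Bystander: small black cover slip box with a clear lid, 29 x 29 x 15 mm, loose, near the -y end of the box. Origin: centre of its underside.
- slide_mailer: Bystander: flat white plastic slide mailer, 34 x 84 x 10 mm, loose, lying past the +y end of the box. Origin: centre of its underside.

How it is judged:
By the outcome, as a careful person would: the job done as asked, in the order asked, and still so for the second after the job is handed in, with the robot touching nothing.
It also fails if it takes over 40 s, if anything falls off the work surface, if the arm or the gripper's body presses on something with over 40 N, if the wrist force passes 120 N, or if a joint passes its speed limit or range.

## Working session

There is one attempt and no reset: what is moved stays moved. The work goes in short steps, Python scripts to look and compute and a tool call to move; the robot and the scene stay as the last step left them, time stands still between calls to the robot, and variables do not carry over. Pictures are saved under pics/ and viewed, at most 10 in all, crops included, and the job is handed in when it is done.

Besides the shell and the picture viewer there is one more tool, called in YAML: its name, and indented under it one key for each argument. step_arm: Moves the arm, as the interface text tells. Its arguments: {"type":"object","properties":{"plan":{"type":"array"},"squeeze":{"type":"number"}},"required":["plan"]}

```bash
mkdir -p pics
cat > h.py <<'E'
from rig import *
import numpy as np, cv2
from scipy.spatial.transform import Rotation as R
def T(s):
    M=np.eye(4); q=s["ee_rot"]; M[:3,:3]=R.from_quat([q[1],q[2],q[3],q[0]]).as_matrix(); M[:3,3]=s["eef_pos"]; return M
def cam2world(name,c,s):
    if "mount" in c: return T(s)@np.array(c["mount"])
    M=np.eye(4); M[:3,:3]=cv2.Rodrigues(np.array(c["rvec"],float))[0]; M[:3,3]=np.array(c["tvec"]).ravel(); return np.linalg.inv(M)
def cloud(name):
    s=sense(); c=capture(name); d=c["depth"]; h,w=d.shape
    f=h/2/np.tan(np.radians(c["vertical_fov"])/2)
    v,u=np.mgrid[:h,:w]; x=(u-c["cx"])/f; y=(v-c["cy"])/f; a,b=x.copy(),y.copy()
    for _ in range(10):
        k=1+c["k1"]*(a*a+b*b); a=x/k; b=y/k
    P=np.stack([a*d,b*d,d,np.ones_like(d)],-1)@cam2world(name,c,s).T
    P=P[...,:3]; P[d==0]=np.nan
    return c["color"],P
def save(n,im): cv2.imwrite("pics/"+n,im[...,::-1])
E
python3 - <<'E'
from h import *
print(sense())
ims=[]
for n in("scene","side","wrist"):
    c,P=cloud(n); np.savez(n,c=c,P=P); ims.append(c)
save("a.png",ims[0]); save("b.png",ims[1])
E
```

```text
{'time_s': 0.0, 'joints': array([-1.55938919e+00,  3.13457773e-01,  1.49844041e+00, -2.43841463e-05,
        1.33098511e+00, -2.23386446e-01]), 'dq': array([-0.00164335, -0.00020151, -0.001207  , -0.00011848, -0.00168341,
       -0.00146471]), 'tau': array([-3.27529660e-04, -4.12261891e+01, -2.59742206e+01, -1.85993872e-04,
        4.16453855e-03,  3.64220330e-05]), 'eef_pos': array([ 122.12602976, -510.42940229,  303.3297826 ]), 'ee_rot': array([-6.42952487e-04,  9.93116360e-01,  1.17130176e-01,  5.64945212e-05]), 'force': array([-0.38190015,  0.27480072, -0.48799675]), 'wrist_torque': array([-0.01939661,  0.02018609,  0.01214003]), 'grip_force': 0.0, 'grip_width': 0.9996956650696309}
```

View pics/a.png

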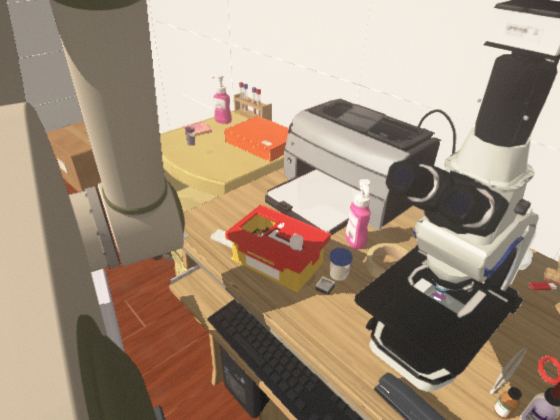

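View pics/b.png

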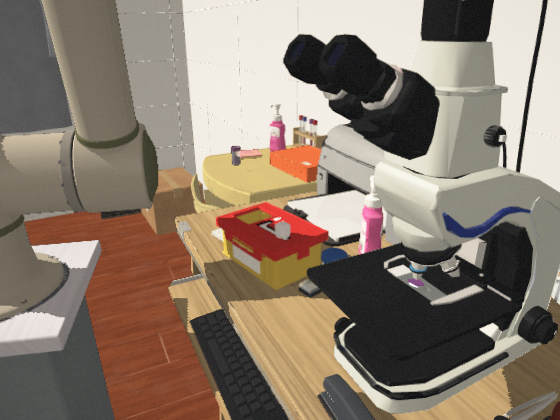

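The scene picture shows the red lid around (278,240), with the white tab at (296,242), the cup at (340,263) and the open mouth near (262,228). The side picture shows the same tab at (282,229).

```bash
cat > m.py <<'E'
from h import *
def fit(c,P,box):
    u0,u1,v0,v1=box
    c=c[v0:v1,u0:u1].astype(int);P=P[v0:v1,u0:u1]
    z=P[...,2]; red=(c[...,0]>120)&(c[...,1]<70)&(c[...,2]<70)&(z>68)&(z<88)
    q=P[red]; z0=np.median(q[:,2])
    r=cv2.minAreaRect(q[:,:2].astype(np.float32))
    w=(c.min(-1)>120)&(z>92)&(z<112)
    t=P[w]; top=t[t[:,2]>np.percentile(t[:,2],60)-2.5] if len(t) else t
    print("lid z",z0,len(q),"rect",r,"corners",cv2.boxPoints(r).round(1).tolist())
    if len(t): print("tab",len(t),t.mean(0),"top",top.mean(0),top.min(0),top.max(0), cv2.minAreaRect(top[:,:2].astype(np.float32)))
    return q,t
E
python3 - <<'E'
from m import *
for n,b in(("scene",(220,335,195,290)),("side",(210,335,195,290))):
    d=np.load(n+".npz"); print(n); fit(d["c"],d["P"],b)
    for (u,v) in ([(340,258),(325,286),(222,237),(358,235),(362,190),(310,205)] if n=="scene" else []): print(u,v,d["P"][v,u].round())
E
```

```text
scene
lid z 78.57507734786122 1813 rect ((489.92071533203125, -11.234390258789062), (120.0280990600586, 184.3560791015625), 31.675519943237305) corners [[390.3999938964844, 35.70000076293945], [487.29998779296875, -121.19999694824219], [589.4000244140625, -58.20000076293945], [492.6000061035156, 98.69999694824219]]
tab 106 [506.03984513 -62.29208353  99.94409909] top [506.49213625 -60.48570544 102.38273435] [495.68054409 -72.3280261   99.30775005] [518.16710401 -47.43700906 105.12734891] ((507.0060119628906, -59.88098907470703), (19.316205978393555, 19.865795135498047), 26.99248504638672)
340 258 [ 581. -111.   59.]
325 286 [ 538. -129.   16.]
222 237 [411. 110.  12.]
358 235 [674. -50.  39.]
362 190 [684. -28. 143.]
310 205 [645. 108.  30.]
side
lid z 77.71316465016338 2535 rect ((494.5165710449219, -8.363433837890625), (127.12358093261719, 186.54457092285156), 29.044689178466797) corners [[393.70001220703125, 42.29999923706055], [484.20001220703125, -120.80000305175781], [595.4000244140625, -59.0], [504.79998779296875, 104.0]]
tab 122 [506.60325954 -64.7431523   98.69966804] top [507.26003588 -63.32599201 101.1684115 ] [495.7283783  -72.68536162  98.42947305] [518.47149334 -50.62695025 103.44179594] ((508.093505859375, -60.86249542236328), (20.70598793029785, 20.84434700012207), 21.435293197631836)
```

Run:
```python
from h import *
Q=np.concatenate([np.load(n+".npz")["P"].reshape(-1,3) for n in("scene","side")])
Q=Q[np.isfinite(Q).all(1)]
print("max z, rows y (top=+), cols x 50mm")
xs=range(100,850,50); print("      ",*xs)
for y in range(200,-650,-50):
    print(y,[int(m[:,2].max()) if len(m:=Q[(Q[:,0]>=x)&(Q[:,0]<x+50)&(Q[:,1]>=y)&(Q[:,1]<y+50)])>3 else -1 for x in xs])
d=np.load("wrist.npz"); save("w0.png",d["c"])
print(np.array(capture("wrist")["mount"]).round(2))
```

```text
max z, rows y (top=+), cols x 50mm
       100 150 200 250 300 350 400 450 500 550 600 650 700 750 800
200 [-740, -742, -739, -740, 2, 4, 3, 3, 3, 35, 36, 161, 189, 210, 224]
150 [2, -3, -741, -136, 4, 3, 4, 3, 2, 35, 35, 149, 187, 209, 223]
100 [2, 0, -742, -143, 3, 12, 13, -1, 79, 46, 34, 92, 182, 205, 221]
50 [3, 208, -1, -144, 2, 4, 81, 81, 81, 27, 33, 33, 179, 196, 198]
0 [266, 271, -1, 273, 243, 79, 82, 81, 82, 80, 35, 35, 158, 188, 196]
-50 [266, 357, 296, 382, 244, 3, 81, 81, 103, 81, 35, 166, 125, 184, 189]
-100 [243, 517, 458, 476, -137, 3, 75, 104, 105, 81, 60, 162, 27, 3, 3]
-150 [3, 545, 547, 543, -1, 3, 3, 80, 80, 61, 61, 28, 28, 25, -1]
-200 [2, -2, 547, 546, -1, -128, 3, 3, 3, 3, 2, 26, -1, -1, -1]
-250 [-1, -1, -1, -1, -1, -131, 3, 2, 129, 130, 133, 137, -1, -1, -1]
-300 [-1, 568, -1, -1, -1, -137, 3, 127, 382, 541, 542, 541, 263, 466, -1]
-350 [-1, 565, -1, -1, -1, -1, -1, 407, 392, 541, 542, 541, 270, 255, 230]
-400 [-1, 552, -1, -1, -1, -1, -1, 407, 406, 502, 517, 359, 137, 70, 70]
-450 [-1, 551, -1, -1, -1, -1, -1, -1, 129, 129, 128, 10, 11, 12, 10]
-500 [-1, 546, -1, -1, -1, -1, -1, -1, -1, -1, 60, 113, 2, 12, 10]
-550 [-1, 536, -1, -1, -1, -1, -1, -1, -1, -1, -1, 108, -1, -1, -1]
-600 [-1, -1, -1, -1, -1, -1, -1, -1, -1, -1, -1, -1, -1, -1, -1]
[[  0.    -0.96  -0.29  73.67]
 [  1.     0.    -0.    -0.65]
 [  0.    -0.29   0.96 -69.94]
 [  0.     0.     0.     1.  ]]
```

step_arm:
  plan:
    - {"offset": [3.7, -2.9, 0], "rot": [0, 0, -5], "gripper": 0}
    - {"offset": [7.5, -5.8, 0], "rot": [0, 0, -10], "gripper": 0}
    - {"offset": [11.2, -8.7, 0], "rot": [0, 0, -17], "gripper": 0}
    - {"offset": [15, -11.7, 0], "rot": [0, 0, -17], "gripper": 0}
    - {"offset": [18.7, -14.6, 0], "rot": [0, 0, -17], "gripper": 0}
    - {"offset": [22.5, -17.5, 0], "rot": [0, 0, -17], "gripper": 0}
    - {"offset": [26.3, -20.5, 0], "rot": [0, 0, -17], "gripper": 0}
    - {"offset": [30, -24, 0], "rot": [0, 0, -17], "gripper": 0}
    - {"offset": [33.5, -27.2, 0], "rot": [0, 0, -17], "gripper": 0}
    - {"offset": [37, -30.5, 0], "rot": [0, 0, -17], "gripper": 0}
    - {"offset": [41, -34, 0], "rot": [0, 0, -17], "gripper": 0}
    - {"offset": [44.8, -37.6, 0], "rot": [0, 0, -17], "gripper": 0}

```text
time_s: 1.4
eef_pos: [468.2, -43.3, 304.0]
ee_rot: [0.0, 0.965, 0.263, 0.0]
force: [1.2, -1.1, -0.7]
grip_width: -0.001
grip_force: 0.0
```

step_arm:
  plan:
    - {"offset": [0, 0, 0], "rot": [0, 0, 0], "gripper": 0}
    - {"offset": [0, 0, 0], "rot": [0, 0, 0], "gripper": 0}
    - {"offset": [0, 0, 0], "rot": [0, 0, 0], "gripper": 0}

```text
time_s: 1.7
eef_pos: [467.0, -46.1, 303.8]
ee_rot: [0.0, 0.965, 0.262, -0.0]
force: [-0.3, -0.2, -0.6]
grip_width: -0.002
grip_force: 0.0
```

Run:
```python
from m import *
s=sense(); c,P=cloud("wrist"); save("w1.png",c)
np.savez("w1",c=c,P=P)
print(T(s).round(3),s["force"],s["grip_width"],s["time_s"]); fit(c,P,(0,560,0,420))
```

```text
[[  0.863   0.506  -0.    466.981]
 [  0.506  -0.863  -0.    -46.076]
 [ -0.     -0.     -1.    303.808]
 [  0.      0.      0.      1.   ]] [-0.3258445  -0.19864511 -0.61145789] -0.001613210554780121 1.7
lid z 78.02021085486416 24359 rect ((495.39666748046875, -2.9635772705078125), (128.15786743164062, 188.5086669921875), 28.420394897460938) corners [[394.20001220703125, 49.400001525878906], [483.8999938964844, -116.4000015258789], [596.5999755859375, -55.400001525878906], [506.8999938964844, 110.4000015258789]]
tab 702 [508.39968436 -56.04305965 101.2210802 ] top [508.05279941 -56.65514083 101.69414338] [495.64508093 -69.11234839  99.4128586 ] [520.34398707 -44.463338   104.25600925] ((507.9911193847656, -56.9200439453125), (20.068359375, 19.976497650146484), 30.852787017822266)
```

View pics/w1.png

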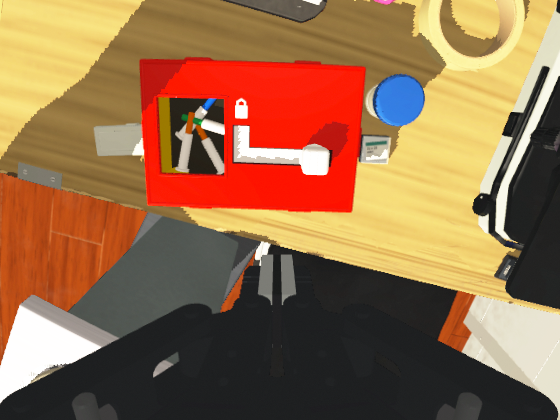

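The wrist picture shows the lid from (140,60) to (367,212), turned about 2° from the tool. The tab is at (315,158), the slot corner at about (240,157), and the notch runs up to about (240,125). I'll move to just behind the tab, stay above it and check.

step_arm:
  plan:
    - {"offset": [1.4, 3.2, 2], "rot": [0, 0, 1], "gripper": 0}
    - {"offset": [2.9, 6.3, 5], "rot": [0, 0, 2], "gripper": 0}
    - {"offset": [2.9, 6.3, 8.5], "rot": [0, 0, 2], "gripper": 0}
    - {"offset": [2.9, 6.3, 11.0], "rot": [0, 0, 2], "gripper": 0}
    - {"offset": [2.9, 6.3, 11.0], "rot": [0, 0, 2], "gripper": 0}
    - {"offset": [2.9, 6.3, 11.0], "rot": [0, 0, 2], "gripper": 0}

```text
time_s: 2.35
eef_pos: [524.3, -85.9, 194.9]
ee_rot: [0.0, 0.97, 0.245, 0.0]
force: [-0.1, 0.0, 0.8]
grip_width: -0.0
grip_force: 0.0
```

```bash
cat >> m.py <<'E'
def look(name):
    s=sense(); c,P=cloud("wrist"); save(name,c); M=T(s); print(M.round(3).tolist(),s["force"].round(2),s["time_s"])
    q,t=fit(c,P,(0,560,0,420)); inv=np.linalg.inv(M)
    f=lambda p: p@inv[:3,:3].T+inv[:3,3]
    if len(t):
        a=f(t); m=a[:,0]>-40
        print("tab in tool",np.percentile(a,[2,50,98],axis=0).round(1).tolist())
    z=f(P.reshape(-1,3)); k=(abs(z[:,0])<25)&(abs(z[:,1])<30)&(z[:,2]>50)&(z[:,2]<80)
    if k.any(): print("tip in tool",np.percentile(z[k],[1,50,99],axis=0).round(1).tolist())
E
python3 -c "
from m import *
look('w2.png')"
```

```text
[[0.88, 0.475, 0.001, 524.274], [0.475, -0.88, -0.0, -85.894], [0.0, 0.001, -1.0, 194.871], [0.0, 0.0, 0.0, 1.0]] [-0.13  0.01  0.84] 2.35
lid z 78.02144785237348 42630 rect ((496.64654541015625, -3.585693359375), (126.22270202636719, 186.67831420898438), 28.357223510742188) corners [[396.79998779296875, 48.599998474121094], [485.3999938964844, -115.69999694824219], [596.5, -55.70000076293945], [507.8999938964844, 108.5]]
tab 1610 [510.4732777  -56.85556439 100.69964262] top [509.30950081 -57.02501661 101.60115739] [496.25747088 -69.32092002  99.25011397] [520.75935701 -44.5817222  103.85909539] ((508.5569763183594, -57.193756103515625), (20.22735023498535, 20.4755916595459), 27.993959426879883)
tab in tool [[-9.3, -42.2, 91.7], [2.1, -32.1, 93.4], [9.8, -22.7, 101.5]]
tip in tool [[6.8, -13.9, 50.2], [10.9, -0.4, 57.4], [11.8, 12.6, 68.2]]
```

View pics/w2.png

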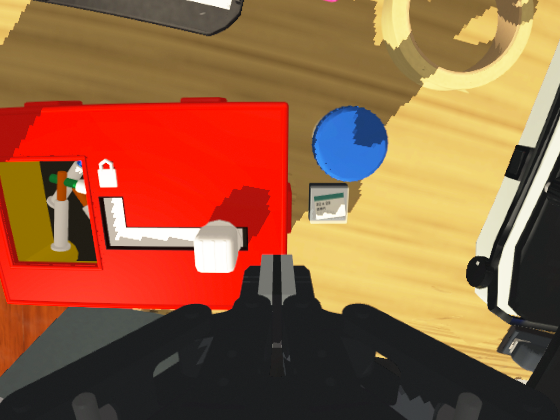

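The wrist picture shows the finger tips at (277,270) and the tab at (217,245), with a clear gap between them and the two lined up. I'll go down and push.

step_arm:
  plan:
    - {"offset": [0, 0, 1.5], "rot": [0, 0, 0], "gripper": 0}
    - {"offset": [0, 0, 3], "rot": [0, 0, 0], "gripper": 0}
    - {"offset": [0, 0, 3.6], "rot": [0, 0, 0], "gripper": 0}
    - {"offset": [0, 0, 3.6], "rot": [0, 0, 0], "gripper": 0}
    - {"offset": [0, -0.3, 3.6], "rot": [0, 0, 0], "gripper": 0}
    - {"offset": [0, -0.5, 3.6], "rot": [0, 0, 0], "gripper": 0}
    - {"offset": [0, -0.7, 3.6], "rot": [0, 0, 0], "gripper": 0}
    - {"offset": [0, -0.9, 3.6], "rot": [0, 0, 0], "gripper": 0}
    - {"offset": [0, -1.1, 3.6], "rot": [0, 0, 0], "gripper": 0}
    - {"offset": [0, -1.3, 3.6], "rot": [0, 0, 0], "gripper": 0}
    - {"offset": [0, -1.5, 3.6], "rot": [0, 0, 0], "gripper": 0}

```text
time_s: 3.5
eef_pos: [517.2, -71.6, 158.0]
ee_rot: [0.0, 0.969, 0.246, 0.0]
force: [0.6, -1.6, 0.9]
grip_width: 0.002
grip_force: 0.8
```

```bash
python3 -c "
from m import *
look('w3.png')"
```

```text
[[0.879, 0.476, 0.0, 517.194], [0.476, -0.879, -0.0, -71.642], [0.0, 0.0, -1.0, 158.021], [0.0, 0.0, 0.0, 1.0]] [ 0.57 -1.57  0.87] 3.5
lid z 77.98956001945872 48782 rect ((498.61962890625, -7.549858093261719), (126.04278564453125, 177.2415313720703), 28.12550163269043) corners [[401.29998779296875, 40.900001525878906], [484.79998779296875, -115.4000015258789], [596.0, -56.0], [512.4000244140625, 100.30000305175781]]
tab 2305 [509.76227488 -50.15474974 100.75260014] top [508.34125715 -50.38272002 101.93272406] [494.29738868 -71.37925585  99.30424873] [529.80010181 -38.12068427 111.98741512] ((510.68646240234375, -58.75774383544922), (21.423933029174805, 41.30899429321289), 32.665122985839844)
tab in tool [[-8.2, -33.7, 50.7], [4.9, -23.9, 56.5], [11.5, 3.4, 65.2]]
tip in tool [[-10.1, -29.7, 50.7], [9.0, -13.2, 65.7], [24.3, 19.9, 80.0]]
```

View pics/w3.png

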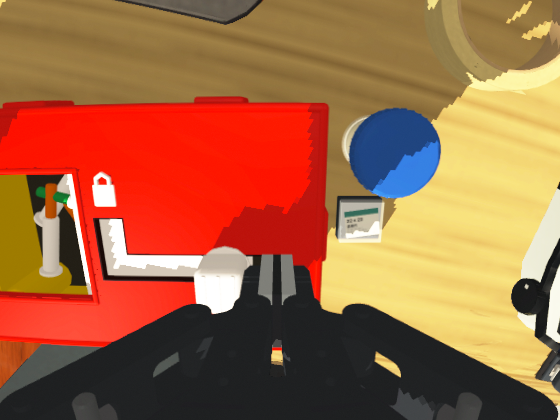

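The fingertip now touches the tab at (222,280), with about 1.7 N, and the box corner hasn't moved. I'll keep pushing.

step_arm:
  plan:
    - {"offset": [0, -0.4, 0], "rot": [0, 0, 0], "gripper": 0}
    - {"offset": [0, -0.8, 0], "rot": [0, 0, 0], "gripper": 0}
    - {"offset": [0, -1.2, 0], "rot": [0, 0, 0], "gripper": 0}
    - {"offset": [0, -1.6, 0], "rot": [0, 0, 0], "gripper": 0}
    - {"offset": [0, -2.0, 0], "rot": [0, 0, 0], "gripper": 0}
    - {"offset": [0, -2.4, 0], "rot": [0, 0, 0], "gripper": 0}
    - {"offset": [0, -2.8, 0], "rot": [0, 0, 0], "gripper": 0}
    - {"offset": [0, -3.2, 0], "rot": [0, 0, 0], "gripper": 0}
    - {"offset": [0, -3.6, 0], "rot": [0, 0, 0], "gripper": 0}
    - {"offset": [0, -4.0, 0], "rot": [0, 0, 0], "gripper": 0}
    - {"offset": [0, -4.4, 0], "rot": [0, 0, 0], "gripper": 0}
    - {"offset": [0, -4.8, 0], "rot": [0, 0, 0], "gripper": 0}

```text
time_s: 4.75
eef_pos: [494.1, -29.2, 157.9]
ee_rot: [-0.0, 0.969, 0.246, 0.0]
force: [2.1, -0.2, -0.1]
grip_width: 0.0
grip_force: 0.9
```

```bash
python3 -c "
from m import *
look('w4.png')"
```

```text
[[0.879, 0.476, 0.0, 494.111], [0.476, -0.879, 0.0, -29.2], [0.0, -0.0, -1.0, 157.896], [0.0, 0.0, 0.0, 1.0]] [ 2.14 -0.2  -0.13] 4.75
lid z 78.02048648494126 58756 rect ((496.384765625, -3.5100784301757812), (125.92597961425781, 186.53977966308594), 28.270835876464844) corners [[396.79998779296875, 48.79999923706055], [485.1000061035156, -115.5], [596.0, -55.79999923706055], [507.70001220703125, 108.5]]
tab 1644 [483.47301304  -6.55098256 101.7495018 ] top [483.5014152   -6.65631576 101.78533852] [471.39137234 -15.66573522  99.52815332] [494.34521814   4.52857135 104.31997275] ((481.71832275390625, -7.5428314208984375), (20.697092056274414, 19.312026977539062), 26.5338077545166)
tab in tool [[-8.6, -33.9, 54.8], [1.8, -24.9, 56.1], [9.0, -15.9, 58.2]]
tip in tool [[-20.1, -29.6, 50.9], [9.4, -8.3, 72.8], [24.6, 29.3, 80.0]]
```

View pics/w4.png

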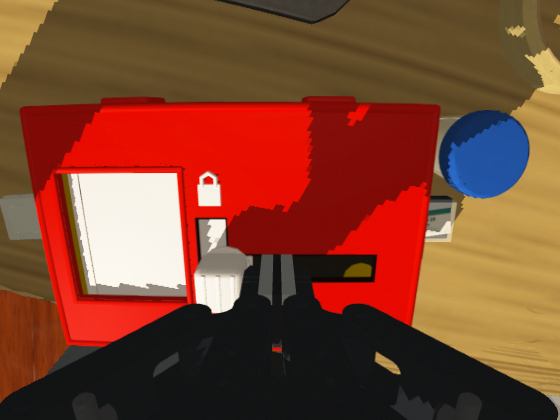

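The shutter nearly covers the mouth, with a gap of about 10 px at (82,230). The tab is at (222,280) and the box hasn't moved, so about 5 mm remain.

step_arm:
  plan:
    - {"offset": [0, -0.15, 0], "rot": [0, 0, 0], "gripper": 0}
    - {"offset": [0, -0.3, 0], "rot": [0, 0, 0], "gripper": 0}
    - {"offset": [0, -0.4, 0], "rot": [0, 0, 0], "gripper": 0}
    - {"offset": [0, -0.4, 0], "rot": [0, 0, 0], "gripper": 0}

```text
time_s: 5.2
eef_pos: [492.3, -25.9, 157.8]
ee_rot: [-0.0, 0.969, 0.246, -0.0]
force: [0.3, -1.2, -0.0]
grip_width: 0.001
grip_force: 0.5
```

```bash
python3 -c "
from m import *
look('w5.png')"
```

```text
[[0.879, 0.476, -0.0, 492.268], [0.476, -0.879, 0.0, -25.939], [-0.0, -0.0, -1.0, 157.836], [0.0, 0.0, 0.0, 1.0]] [ 0.35 -1.2  -0.02] 5.2
lid z 78.00986289896099 58671 rect ((496.0530090332031, -3.6256484985351562), (126.60163116455078, 186.67352294921875), 28.242977142333984) corners [[396.1000061035156, 48.599998474121094], [484.5, -115.80000305175781], [596.0, -55.900001525878906], [507.6000061035156, 108.5999984741211]]
tab 1662 [481.64752107  -3.20050863 101.71544719] top [481.63782686  -3.31222858 101.75750842] [470.12019355 -12.7152893   99.55249749] [492.44836141   7.79311072 103.66841996] ((479.9118957519531, -4.1674346923828125), (20.23345375061035, 19.599321365356445), 27.19656753540039)
tab in tool [[-8.4, -34.0, 54.7], [1.9, -25.0, 56.1], [9.0, -16.0, 58.1]]
tip in tool [[-20.7, -29.6, 50.8], [9.5, -7.0, 73.2], [24.6, 29.2, 80.0]]
```

step_arm:
  plan:
    - {"offset": [0, -0.05, 0], "rot": [0, 0, 0], "gripper": 0}
    - {"offset": [0, -0.1, 0], "rot": [0, 0, 0], "gripper": 0}
    - {"offset": [0, -0.1, 0], "rot": [0, 0, 0], "gripper": 0}

```text
time_s: 5.55
eef_pos: [491.8, -25.1, 157.9]
ee_rot: [-0.0, 0.969, 0.246, -0.0]
force: [1.3, -0.7, -0.1]
grip_width: -0.002
grip_force: 0.7
```

step_arm:
  plan:
    - {"offset": [0, -0.05, 0], "rot": [0, 0, 0], "gripper": 0}
    - {"offset": [0, -0.05, 0], "rot": [0, 0, 0], "gripper": 0}

```text
time_s: 5.75
eef_pos: [491.6, -24.6, 157.9]
ee_rot: [-0.0, 0.969, 0.246, -0.0]
force: [0.5, -1.2, -0.3]
grip_width: 0.001
grip_force: 0.7
```

step_arm:
  plan:
    - {"offset": [0, 0.5, 0], "rot": [0, 0, 0], "gripper": 0}
    - {"offset": [0, 1.0, 0], "rot": [0, 0, 0], "gripper": 0}
    - {"offset": [0, 1.0, -2.5], "rot": [0, 0, 0], "gripper": 0}
    - {"offset": [0, 1.0, -5], "rot": [0, 0, 0], "gripper": 0}
    - {"offset": [-1.5, -0.5, -5], "rot": [0, 0, 0], "gripper": 0}
    - {"offset": [-3.2, -2.4, -5], "rot": [0, 0, 0], "gripper": 0}
    - {"offset": [-3.2, -2.4, -5], "rot": [0, 0, 0], "gripper": 0}
    - {"offset": [-3.2, -2.4, -5], "rot": [0, 0, 0], "gripper": 0}

```text
time_s: 6.55
eef_pos: [452.4, -19.1, 208.2]
ee_rot: [0.0, 0.969, 0.246, 0.0]
force: [0.1, 0.8, 0.2]
grip_width: -0.004
grip_force: 0.0
```

```bash
python3 -c "
from m import *
look('w6.png')"
```

```text
[[0.879, 0.476, 0.001, 452.437], [0.476, -0.879, -0.0, -19.113], [0.001, 0.0, -1.0, 208.168], [0.0, 0.0, 0.0, 1.0]] [0.08 0.84 0.18] 6.55
lid z 78.000388672977 49936 rect ((495.11492919921875, -2.9388580322265625), (128.18780517578125, 188.49700927734375), 27.94097137451172) corners [[394.29998779296875, 50.29999923706055], [482.70001220703125, -116.19999694824219], [595.9000244140625, -56.20000076293945], [507.6000061035156, 110.4000015258789]]
tab 1438 [479.49657019  -2.82573789 101.59658699] top [479.54511495  -3.03381869 101.69155059] [467.0031619  -15.54466849  99.43026341] [491.3072823    9.30641736 104.18034062] ((479.14239501953125, -3.0976743698120117), (20.563858032226562, 20.193986892700195), 28.022523880004883)
tab in tool [[21.6, -11.0, 105.0], [31.5, -1.5, 106.5], [40.7, 8.2, 109.2]]
tip in tool [[6.7, -13.9, 50.1], [10.8, -0.4, 57.7], [11.9, 12.6, 68.0]]
```

View pics/w6.png

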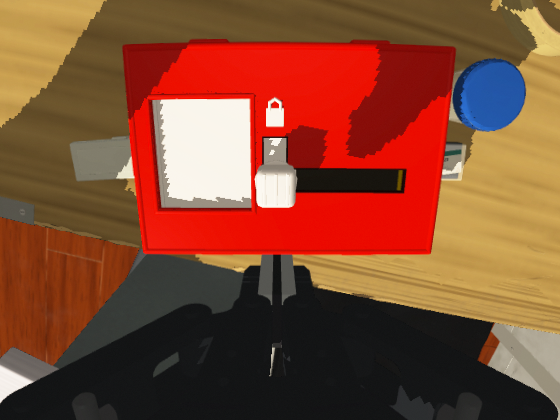

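The mouth at (203,155) is fully closed. The tab at (276,187) sits at the corner (box y about 8.1), below the notch, with the fingers on its -x side. I'll go down and push sideways.

step_arm:
  plan:
    - {"offset": [0, -0.1, 2.5], "rot": [0, 0, 0], "gripper": 0}
    - {"offset": [0, -0.1, 5], "rot": [0, 0, 0], "gripper": 0}
    - {"offset": [0, -0.1, 5], "rot": [0, 0, 0], "gripper": 0}
    - {"offset": [0.4, -0.1, 5], "rot": [0, 0, 0], "gripper": 0}
    - {"offset": [0.8, -0.1, 5], "rot": [0, 0, 0], "gripper": 0}
    - {"offset": [1.0, -0.1, 5], "rot": [0, 0, 0], "gripper": 0}
    - {"offset": [1.2, -0.1, 5], "rot": [0, 0, 0], "gripper": 0}
    - {"offset": [1.4, -0.1, 5], "rot": [0, 0, 0], "gripper": 0}
    - {"offset": [1.5, -0.1, 5], "rot": [0, 0, 0], "gripper": 0}

```text
time_s: 7.5
eef_pos: [465.0, -10.7, 158.1]
ee_rot: [0.0, 0.969, 0.246, 0.0]
force: [-1.7, -1.4, -0.1]
grip_width: 0.0
grip_force: 0.8
```

```bash
python3 -c "
from m import *
look('w7.png')"
```

```text
[[0.879, 0.477, 0.0, 464.979], [0.477, -0.879, -0.0, -10.744], [0.0, 0.0, -1.0, 158.137], [0.0, 0.0, 0.0, 1.0]] [-1.67 -1.4  -0.06] 7.5
lid z 78.00654101122169 71565 rect ((495.823486328125, -2.5762557983398438), (126.32441711425781, 184.09652709960938), 28.24915313720703) corners [[396.6000061035156, 48.599998474121094], [483.79998779296875, -113.5999984741211], [595.0, -53.79999923706055], [507.8999938964844, 108.4000015258789]]
tab 2145 [485.16807028   0.63304082 101.7369815 ] top [4.85211449e+02 4.24001545e-01 1.01810086e+02] [472.67183672 -11.95408227  99.52179488] [496.49352452  11.73527674 104.20144384] ((484.7230529785156, 0.06814193725585938), (18.760255813598633, 19.65643882751465), 27.23143196105957)
tab in tool [[14.1, -9.6, 54.9], [23.3, -0.5, 56.3], [31.4, 8.9, 58.7]]
tip in tool [[-22.2, -29.1, 50.6], [11.2, 0.3, 57.6], [24.7, 29.1, 80.0]]
```

step_arm:
  plan:
    - {"offset": [0.2, 0, 0], "rot": [0, 0, 0], "gripper": 0}
    - {"offset": [0.4, 0, 0], "rot": [0, 0, 0], "gripper": 0}
    - {"offset": [0.6, 0, 0], "rot": [0, 0, 0], "gripper": 0}
    - {"offset": [0.8, 0, 0], "rot": [0, 0, 0], "gripper": 0}
    - {"offset": [1.0, 0, 0], "rot": [0, 0, 0], "gripper": 0}
    - {"offset": [1.0, 0, 0], "rot": [0, 0, 0], "gripper": 0}

```text
time_s: 8.15
eef_pos: [473.8, -5.9, 157.8]
ee_rot: [-0.0, 0.969, 0.246, 0.0]
force: [-0.6, -1.1, 0.6]
grip_width: -0.001
grip_force: 0.0
```

```bash
python3 -c "
from m import *
look('w8.png')"
```

```text
[[0.879, 0.477, 0.0, 473.768], [0.477, -0.879, 0.0, -5.885], [0.0, -0.0, -1.0, 157.835], [0.0, 0.0, 0.0, 1.0]] [-0.64 -1.15  0.58] 8.15
lid z 77.9583987001016 64124 rect ((496.10577392578125, -2.7672119140625), (125.88037872314453, 184.28990173339844), 28.28853988647461) corners [[397.0, 48.5], [484.3999938964844, -113.69999694824219], [595.2000122070312, -54.099998474121094], [507.8999938964844, 108.19999694824219]]
tab 2142 [494.08537373   5.47863838 101.70502108] top [494.12508005   5.2738986  101.78141572] [481.67630279  -7.71945539  99.50551499] [505.29465434  16.62205477 104.16479614] ((493.4677429199219, 4.937840461730957), (19.69644546508789, 19.602161407470703), 27.05129051208496)
tab in tool [[14.2, -9.5, 54.6], [23.4, -0.4, 56.0], [31.5, 8.9, 58.6]]
tip in tool [[-23.1, -28.4, 50.6], [13.3, 3.0, 58.2], [24.7, 29.5, 80.0]]
```

step_arm:
  plan:
    - {"offset": [0.05, 0, 0], "rot": [0, 0, 0], "gripper": 0}
    - {"offset": [0.1, 0, 0], "rot": [0, 0, 0], "gripper": 0}
    - {"offset": [0.15, 0, 0], "rot": [0, 0, 0], "gripper": 0}
    - {"offset": [0.15, 0, 0], "rot": [0, 0, 0], "gripper": 0}

```text
time_s: 8.6
eef_pos: [474.8, -5.3, 157.8]
ee_rot: [-0.0, 0.969, 0.246, -0.0]
force: [-1.6, -0.8, 0.6]
grip_width: 0.001
grip_force: 0.7
```

step_arm:
  plan:
    - {"offset": [0.05, 0, 0], "rot": [0, 0, 0], "gripper": 0}
    - {"offset": [0.05, 0, 0], "rot": [0, 0, 0], "gripper": 0}

```text
time_s: 8.8
eef_pos: [475.3, -5.0, 157.8]
ee_rot: [-0.0, 0.969, 0.246, -0.0]
force: [-1.1, -0.1, -0.1]
grip_width: 0.001
grip_force: 0.7
```

step_arm:
  plan:
    - {"offset": [0.05, 0, 0], "rot": [0, 0, 0], "gripper": 0}
    - {"offset": [0.05, 0, 0], "rot": [0, 0, 0], "gripper": 0}

```text
time_s: 9.0
eef_pos: [475.8, -4.8, 157.8]
ee_rot: [-0.0, 0.969, 0.246, -0.0]
force: [-0.9, 0.4, -0.6]
grip_width: 0.002
grip_force: 0.7
```

step_arm:
  plan:
    - {"offset": [0.05, 0, 0], "rot": [0, 0, 0], "gripper": 0}
    - {"offset": [0.05, 0, 0], "rot": [0, 0, 0], "gripper": 0}

```text
time_s: 9.2
eef_pos: [476.2, -4.6, 157.8]
ee_rot: [-0.0, 0.969, 0.246, -0.0]
force: [-1.1, -0.6, -0.6]
grip_width: 0.001
grip_force: 0.9
```

```bash
python3 -c "
from m import *
look('w9.png')"
```

```text
[[0.879, 0.476, -0.0, 476.159], [0.476, -0.879, 0.0, -4.58], [-0.0, -0.0, -1.0, 157.835], [0.0, 0.0, 0.0, 1.0]] [-1.14 -0.62 -0.59] 9.2
lid z 77.97455849262207 61774 rect ((496.756103515625, -2.3804473876953125), (125.2918930053711, 184.86581420898438), 27.539573669433594) corners [[398.5, 50.599998474121094], [483.8999938964844, -113.30000305175781], [595.0, -55.400001525878906], [509.6000061035156, 108.5]]
tab 2139 [496.30820557   6.72901154 101.70912293] top [496.30080912   6.49733517 101.79735308] [476.06216805  -6.57522876  99.55760939] [507.70466336  18.05696429 104.4373073 ] ((492.4892578125, 6.904656410217285), (24.196849822998047, 24.108840942382812), 29.018505096435547)
tab in tool [[14.0, -9.5, 54.6], [23.3, -0.4, 56.0], [31.3, 8.9, 58.6]]
tip in tool [[-23.1, -28.6, 50.5], [13.5, 3.5, 58.1], [24.8, 29.5, 80.0]]
```

step_arm:
  plan:
    - {"offset": [0.05, 0, 0], "rot": [0, 0, 0], "gripper": 0}
    - {"offset": [0.05, 0, 0], "rot": [0, 0, 0], "gripper": 0}

```text
time_s: 9.45
eef_pos: [476.4, -4.4, 157.8]
ee_rot: [-0.0, 0.969, 0.246, -0.0]
force: [-5.0, -2.1, 0.8]
grip_width: 0.002
grip_force: 2.2
```

step_arm:
  plan:
    - {"offset": [0.05, 0, 0], "rot": [0, 0, 0], "gripper": 0}
    - {"offset": [0.05, 0, 0], "rot": [0, 0, 0], "gripper": 0}

```text
time_s: 9.65
eef_pos: [476.7, -4.3, 157.8]
ee_rot: [-0.0, 0.969, 0.246, -0.001]
force: [-6.4, -2.9, 2.4]
grip_width: 0.002
grip_force: 3.5
```

The force rose to about 7 N, so the tab is at the notch end. I'll back off, lift and check.

step_arm:
  plan:
    - {"offset": [-0.6, 0, 0], "rot": [0, 0, 0], "gripper": 0}
    - {"offset": [-1.5, 0, 0], "rot": [0, 0, 0], "gripper": 0}
    - {"offset": [-1.5, 0, -2.5], "rot": [0, 0, 0], "gripper": 0}
    - {"offset": [-1.5, 0, -6], "rot": [0, 0, 0], "gripper": 0}
    - {"offset": [-3, 0, -10], "rot": [0, 0, 0], "gripper": 0}
    - {"offset": [-3, 0, -13], "rot": [0, 0, 0], "gripper": 0}
    - {"offset": [-3, 0, -13], "rot": [0, 0, 0], "gripper": 0}
    - {"offset": [-3, 0, -13], "rot": [0, 0, 0], "gripper": 0}

```text
time_s: 10.45
eef_pos: [450.5, -18.5, 287.9]
ee_rot: [0.0, 0.969, 0.246, 0.001]
force: [-0.5, 0.5, -0.7]
grip_width: -0.003
grip_force: 0.0
```

```bash
python3 -c "
from m import *
look('w10.png')"
```

```text
[[0.879, 0.476, 0.001, 450.504], [0.476, -0.879, -0.0, -18.537], [0.001, 0.001, -1.0, 287.909], [0.0, 0.0, 0.0, 1.0]] [-0.52  0.45 -0.68] 10.45
lid z 77.97842803441281 26878 rect ((495.1448669433594, -2.9048919677734375), (127.89561462402344, 188.2064666748047), 28.503355026245117) corners [[394.0, 49.29999923706055], [483.8999938964844, -116.0999984741211], [596.2000122070312, -55.099998474121094], [506.3999938964844, 110.30000305175781]]
tab 809 [495.77521772   5.6965251  101.39071769] top [495.62104699   5.64416536 101.59455829] [483.03329418  -6.65331365  99.36494037] [507.94489756  17.94228184 103.92770217] ((495.8624572753906, 5.519113540649414), (20.307754516601562, 20.52358627319336), 28.232419967651367)
tab in tool [[41.0, -9.9, 184.7], [51.4, 0.3, 186.4], [61.2, 9.8, 189.6]]
tip in tool [[6.7, -13.9, 50.2], [10.9, -0.4, 57.6], [11.7, 12.6, 68.3]]
```

View pics/w10.png

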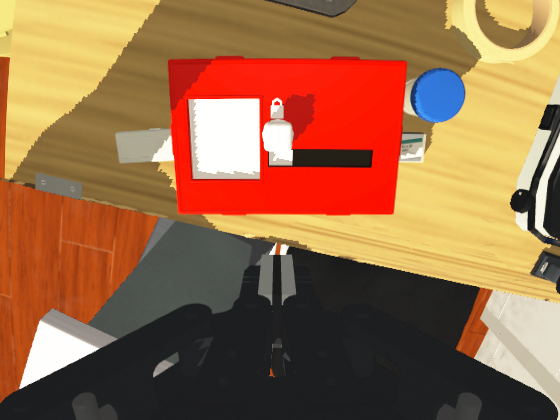

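The tab is at the notch end at (278,135), about 4.5 mm in box x. The mouth at (225,140) is closed, and the box is within half a millimetre of where it was first measured. The cup, cover slip box and mailer look undisturbed, and the hand is clear.

```bash
python3 -c "
from rig import *
print(finish_job())"
```

```text
the job is handed in; nothing more can be done
None
```

I pushed the shutter closed over the mouth and the tab to the end of the lock notch, then took the hand away and handed the job in; the last picture showed the box in its place and the things round it undisturbed.

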